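Feed a jar onto the check-weigher

TASK

The jar feeder is still set too short for this jar: lift its stop bar out of the notches it is in, move it one notch along, further from the plunger, and drop it fully down into that next pair of notches. Then push the plunger all the way in to its stop, so that it feeds the jar onto the weigh plate, and let it spring fully back out. Keep the jar upright and leave the other ware on the bench where it stands.

Things in the scene. Friction and masses are not known exactly. Their poses are not given: they have to be found in the camera images.
- feeder: Jar feeder, fixed to the bench: white base 150 x 335 x 10 mm, two parallel steel rails along its y, 10 mm thick, 72 mm apart inside, tops 60 mm above the bench. Origin on the bench under the track's centre line; +y is the feed direction (plunger at the -y end), z up; yaw within 0.35 rad of 0. A readout box 38 mm high stands at x = 112 mm; a rod guide 70 mm high at y = -102 mm.
- next_notch (a point): Midway between the rails, at floor height (34 mm above the bench) of the middle pair of notches, where the stop bar must go. Axes as the feeder's. Each rail has three notches, opposite each other, at feeder y = 22, 66 (this one) and 110 mm, each 20 mm wide with rounded mouths and a flat floor.
- weigh_plate (a point): Centre of the dark square weigh plate (66 x 70 mm) that lies flush in the track floor, 10 mm above the bench, at feeder y = 23 mm. Axes as the feeder's.
- stop_bar: Loose aluminium bar lying across both rails, 0.22 kg: 130 mm long (x), 14 mm thick (y, along the track), 44 mm high, with a 50 mm long, 14 mm thick grip tab in its middle rising to 86 mm above its underside. Origin: centre of underside. Starts in the notches nearest the plunger (feeder y = 22 mm), underside 34 mm above the bench; there it blocks the jar and so the plunger's full stroke.
- plunger (a joint): Travel of the sprung plunger along the feeder's +y, in m: 0 fully out (where its spring returns it), 0.070 pushed in against its stop. The spring takes about 4 N to start and 11 N at the stop.
- push_face (a point): Centre of the outer (-y) face of the plunger's grey upright paddle, pushed towards the feeder's +y; moves with the plunger. The paddle is 50 mm wide (x), 12 mm thick (y), 16 to 104 mm above the bench; this point is 60 mm above the bench, at rest at feeder y = -196 mm.
- jar: Capped jar, 64 mm diameter, 70 mm high, about 0.25 kg, standing upright on the track floor (10 mm above the bench) between the plunger's pusher plate and the stop bar. Origin: centre of its underside. A full stroke of the plunger takes it to about feeder y = 22 mm.
- tall_bottle: Bystander: capped bottle, 56 mm diameter, 125 mm high, standing loose beside the feeder on the side away from the robot. Origin: centre of its underside.
- squat_jar: Bystander: capped jar, 68 mm diameter, 80 mm high, standing loose on the bench beyond the far end of the feeder. Origin: centre of its underside.
- beaker: Bystander: steel cup, 80 mm diameter, 95 mm high, standing loose beside the feeder on the robot's side. Origin: centre of its underside.
- brush: Bystander: hand brush, 170 mm long, lying loose on the bench at the right. Origin: centre of its underside.
- funnel: Bystander: steel funnel standing loose, mouth down, at the left of the bench, 96 mm diameter, 85 mm high. Origin: centre of its underside.
Things that resemble listed ones, but are neither listed nor needed, are in the scene too. Several things have the shape of the stop_bar; the one meant has the colours described above. Leave any red look-alike of the jar alone.

How it is judged:
By the outcome, as a careful person would: the job done as asked, in the order asked, and still so for the second after the job is handed in, with the robot touching nothing.
It also fails if it takes over 53 s, if anything falls off the work surface, if the arm or the gripper's body presses on something with over 40 N, if the wrist force passes 120 N, or if a joint passes its speed limit or range.

ROBOT

A 6-joint arm with a two-finger parallel gripper is mounted at the origin on the work surface. World frame = base frame: x ahead of the robot, y to its left, z up, the work surface at z = 0. Lengths are in m, angles in rad, forces in N, time in s.
With the tool pointing down it reaches from about 0.35 to 0.85 m from the base axis. Payload 8.1 kg.
Tool frame: the origin (TCP) lies between the finger pads; the fingertips stand 22 mm ahead of it and the grasp point (between the pads) lies 3 mm ahead of it; z points along the fingers, y is the line along which they close (so a half turn about z gives the same grasp; the last joint's range is limited). The gripper opens to 93 mm and grips with 3 to 60 N. Pads are 15 mm wide; open, the fingers measure 128 mm over their backs; the gripper's body (75 mm by 188 mm) begins 65 mm behind the grasp point.
Start: joints at [-1.293, 0.13, 1.488, -0, 1.523, -0.085], TCP at [0.213, -0.561, 0.241] pointing down, gripper open.
Joint ranges: [-2.96, 2.96], [-0.89, 2.26], [0.02, 2.5], [-1.34, 4.48], [0, 2.73], [-2.66, 2.66]. Speed limits (rad/s): [2.39, 2.39, 2.79, 3.14, 3.14, 3.14].

INTERFACE

Orientations are given as [roll, pitch, yaw] about the fixed x, y, z axes, in that order (R = Rz(yaw) Ry(pitch) Rx(roll)).
In Python, from plant import sense, get_image, hand_in gives the robot as it stands.
- The arm moves only by the tool apply_moves, never from a script. Its argument "increments" is one flat list of numbers, 7 for each row, row after row: the closure, from 0 (fully open) to 1 (shut), then the shift along the tool's x, y, z in cm, then the turn, a rotation vector about the tool's x, y, z in degrees. A call has 1 to 20 rows; each row shifts and turns the commanded pose from where the row before left it, along the tool's axes as they then stand; what a row does not reach is not made up. A row lasts 1/10 s, in which the tool goes at most 50 mm and 8.59 degrees, less where a joint would pass 70% of its speed; a pose out of reach is approached as far as the arm can. A call is refused whole if a number of a shift passes 5 or a number of a turn 8.59, either way. A call with a gripper value outside its range is refused whole. The fingers move at their own pace and stop on an object; "grip_force" is the grip in N (left out, the last holds). Time passes only in rows, so rows that do not move let the fingers close. It gives the time, the measured TCP pose, the force, the opening and the grip force at its end, in the units of the state.
- sense(): the state, without advancing time (a new reading comes with each control period).
- get_image(name): name is "scene" or "top"; returns a dict with "img" (400x640x3 uint8, red, green, blue), "range_z" (400x640 float32, m along the optical axis (not along the pixel's ray), 0 where there is no reading), "fov_y" (degrees; the focal length in pixels is half the picture's height over the tangent of half this angle, whatever the lens; pixels are square), "cx", "cy" (the principal point, pixels), "rvec" (rotation vector, rad) and "tvec" (3), from world to camera coordinates, as OpenCV has them. Camera axes: x right, y down, z forward; pixel columns grow to the right and rows downward; lengths in m; the calibration is good to about 2 mm. A picture is of the moment at which its call begins.
- hand_in(): hands the job in; it is judged then, once.
The state is a dict: "t": time; "joint_positions": joint angles; "joint_velocities": joint speeds; "joint_efforts": joint torques, N m; "eef_pos": TCP position; "tool_rot": TCP orientation; "force": force on the tool from outside, world axes, zero at the start; "torque": the same for the moment, N m; "gripper_width": opening from 0.0 (shut) to 1.0 (fully open); "grip_force": force on a finger pad.
Only numpy, scipy, OpenCV 4.12 (cv2) and the standard library are available. Lean on these libraries where they do the work, as an engineer would, in place of code of your own. Each camera call takes 0.05 s, during which the arm holds its last target. There are 200 camera calls.

## Working session

There is one attempt and no reset: what is moved stays moved. The work goes in short steps, Python scripts to look and compute and a tool call to move; the robot and the scene stay as the last step left them, time stands still between calls to the robot, and variables do not carry over. Pictures are saved under pics/ and viewed, at most 10 in all, crops included, and the job is handed in when it is done.

Besides the shell and the picture viewer there is one more tool, called after "Emit:" as name(argument=value, ...) on one line, values as JSON. apply_moves: Moves the arm, as the interface text tells. Its arguments: {"type":"object","properties":{"increments":{"type":"array"},"grip_force":{"type":"number"}},"required":["increments"]}

```bash
mkdir -p pics
cat > h.py <<'E'
import numpy as np, cv2
from plant import sense, get_image, hand_in
def cam(n):
    d=get_image(n); R,_=cv2.Rodrigues(np.array(d["rvec"],float)); f=200/np.tan(np.radians(d["fov_y"])/2)
    d.update(R=R,f=f,t=np.array(d["tvec"],float).ravel()); return d
def ray(d,u,v,z):
    c=-d["R"].T@d["t"]; r=d["R"].T@np.array([(u-d["cx"])/d["f"],(v-d["cy"])/d["f"],1.])
    return c+r*(z-c[2])/r[2]
def cloud(d):
    v,u=np.mgrid[0:400,0:640]; Z=d["range_z"]
    P=np.stack([(u-d["cx"])/d["f"]*Z,(v-d["cy"])/d["f"]*Z,Z],-1)
    return (P-d["t"])@d["R"]
def save(d,name,box=None,s=1):
    im=d["img"][...,::-1]
    if box: im=im[box[1]:box[3],box[0]:box[2]]
    cv2.imwrite("pics/"+name,cv2.resize(im,None,fx=s,fy=s,interpolation=cv2.INTER_CUBIC))
E
python3 - <<'E'
from h import *
for n in("top","scene"):
    d=cam(n); save(d,n+"1.png",s=1.25); np.save(n+".npy",d,allow_pickle=True)
    print(n,d["fov_y"],d["cx"],d["cy"],-d["R"].T@d["t"],(d["range_z"]>0).mean())
print(sense())
E
```

```text
top 45.48064347866779 318.5589237563844 207.0830062869348 [0.22614369 0.01532233 1.6656421 ] 0.9960859375
scene 47.69161177917119 320.5366502849288 198.286162480729 [ 1.41740378 -0.35650555  0.93354313] 0.99590234375
{'t': 0.1, 'joint_positions': array([-1.29341656e+00,  1.31096085e-01,  1.48918814e+00,  6.26783809e-06,
        1.52300478e+00, -8.54111851e-02]), 'joint_velocities': array([ 2.37887438e-04, -2.44379028e-03, -2.44381657e-03, -5.34450872e-05,
        9.33360984e-04, -1.49937327e-03]), 'joint_efforts': array([ 1.89248989e-03, -5.61341608e+01, -4.93094766e+01,  7.71121262e-02,
        2.91631103e-02, -1.00229001e-04]), 'eef_pos': array([ 0.21281349, -0.56046848,  0.23967633]), 'tool_rot': array([-3.13990302e+00, -1.50948165e-04,  3.62790521e-01]), 'force': array([-0.14205352,  0.59841342, -0.25634207]), 'torque': array([-0.00374208, -0.04741871, -0.05875966]), 'grip_force': 0.0, 'gripper_width': 0.9976315555111999}
```

View pics/top1.png

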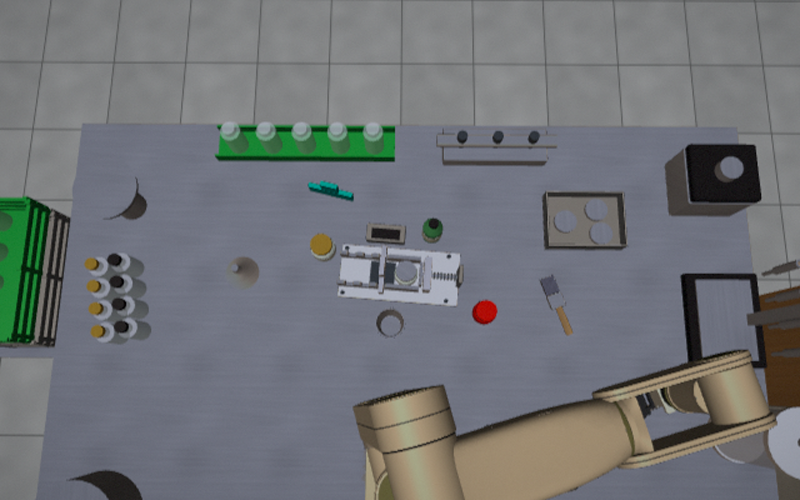

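View pics/scene1.png

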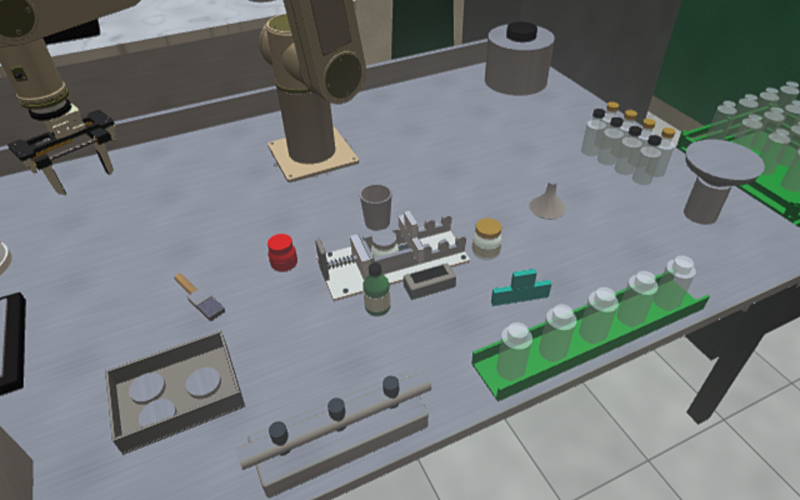

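Top view (pictures at 1.25x): the feeder is at about (400,275), with its plunger to the right at (460,275). The aluminium bar lies across the rails at (383,270). A teal bar at (330,190) has the same shape. The jar is at (405,272), and the red look-alike at (485,312) is to be left alone. I'll confirm the grey bar in a crop and measure.

Run:
```python
from h import *
T=np.load("top.npy",allow_pickle=True).item();S=np.load("scene.npy",allow_pickle=True).item()
a=cv2.resize(T["img"][175:255,250:380],None,fx=5,fy=5,interpolation=2)[:, :, ::-1]
b=cv2.resize(S["img"][145:255,245:385],None,fx=4.64,fy=4.64,interpolation=2)[:, :, ::-1]
c=np.vstack([cv2.resize(a,(480,295)),cv2.resize(b,(480,300))]); cv2.imwrite("pics/crop.png",c)
for n,d in(("top",T),("scene",S)):
    P=cloud(d).reshape(-1,3); C=d["img"].reshape(-1,3).astype(int)
    box=(P[:,0]>.25)&(P[:,0]<.62)&(P[:,1]>-.3)&(P[:,1]<.2)
    for lo,hi in((.004,.02),(.055,.066),(.074,.085),(.11,.13)):
        m=box&(P[:,2]>lo)&(P[:,2]<hi)&(C.max(1)-C.min(1)<40)
        Q=P[m]; 
        mm=m.reshape(400,640).astype(np.uint8)
        k,l,st,ce=cv2.connectedComponentsWithStats(mm)
        print(n,lo,hi)
        for i in range(1,k):
            if st[i,4]>=12:
                q=P[(l==i).ravel()]; r=cv2.minAreaRect((q[:,:2]*1000).astype(np.float32))
                print("  px",ce[i].round(),st[i,4],"ctr",q.mean(0).round(4),"rect",[np.round(x,1) for x in r])
```

```text
top 0.004 0.02
  px [387. 196.] 15 ctr [ 0.609  -0.2213  0.0056] rect [array([ 608.4, -221.4]), array([35.6, 15.6]), np.float64(68.1)]
  px [288. 199.] 175 ctr [0.5932 0.1311 0.01  ] rect [array([594.1, 131.9]), array([116.1,  28.8]), np.float64(84.8)]
  px [304. 194.] 13 ctr [0.6103 0.0762 0.0135] rect [array([609.9,  78. ]), array([32.8,  4. ]), np.float64(83.7)]
  px [347. 207.] 548 ctr [ 0.565  -0.0755  0.01  ] rect [array([561.6, -47.7]), array([207.7,  71.5]), np.float64(86.7)]
  px [288. 216.] 535 ctr [0.5326 0.1327 0.0104] rect [array([531.7, 134.3]), array([112.3,  68.8]), np.float64(85.1)]
  px [312. 218.] 151 ctr [0.5266 0.0457 0.0104] rect [array([525.3,  41.9]), array([38.6, 66.6]), np.float64(85.0)]
  px [334. 214.] 27 ctr [ 0.5409 -0.0293  0.0106] rect [array([539.9, -30.8]), array([37.7, 15.2]), np.float64(22.3)]
  px [387. 216.] 16 ctr [ 0.5333 -0.2172  0.0073] rect [array([ 531.8, -218.3]), array([14.9, 30.7]), np.float64(45.4)]
  px [332. 226.] 23 ctr [ 0.4973 -0.0254  0.0113] rect [array([496.6, -27.3]), array([13.9, 26.6]), np.float64(49.8)]
  px [327. 235.] 1038
[... 4278 characters left out ...]
2.] 73 ctr [0.3568 0.0581 0.0802] rect [array([359. ,  55.9]), array([68.5, 29.7]), np.float64(68.2)]
  px [301. 164.] 59 ctr [0.4112 0.0357 0.079 ] rect [array([406.1,  34.3]), array([73.8, 34.8]), np.float64(62.7)]
  px [329. 188.] 92 ctr [0.5455 0.0662 0.0778] rect [array([530.9,  68.3]), array([ 13.6, 130.3]), np.float64(86.5)]
  px [307. 190.] 207 ctr [0.526  0.0048 0.078 ] rect [array([525.5,   5.1]), array([51.7, 58.3]), np.float64(65.0)]
  px [258. 207.] 14 ctr [ 0.5313 -0.1447  0.0789] rect [array([ 526.8, -147. ]), array([23.3,  7.5]), np.float64(19.5)]
scene 0.11 0.13
  px [328. 175.] 74 ctr [0.5344 0.0681 0.1167] rect [array([530.6,  69.2]), array([14.5, 54.2]), np.float64(86.6)]
```

View pics/crop.png

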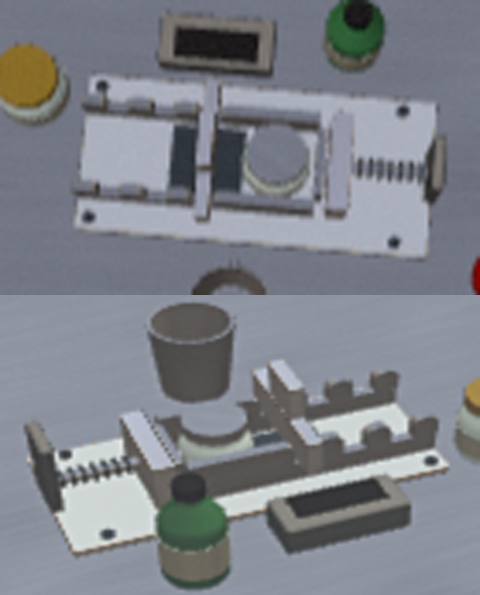

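The crop confirms it: the grey aluminium bar with its tab sits in the notches nearest the plunger, just ahead of the white capped jar. It fits the description, and the teal one does not. The tab is at about (0.527, 0.0685) and the feeder yaw is about -0.08. I'll move above the tab with the fingers part closed.

Emit:
apply_moves(increments=[0.4, 0, 0, 0, 0, 0, 8.46, 0.4, 0, 0, 0, 0, 0, 8.46, 0.4, 0, 0, 0, 0, 0, 8.46, 0.4, 1.64, -4.07, 0.2, 0, 0, 0, 0.4, 1.64, -4.07, 0.2, 0, 0, 0, 0.4, 1.64, -4.07, 0.2, 0, 0, 0, 0.4, 1.64, -4.07, 0.2, 0, 0, 0, 0.4, 1.64, -4.07, 0.2, 0, 0, 0, 0.4, 1.64, -4.07, 0.2, 0, 0, 0, 0.4, 1.64, -4.07, 0.2, 0, 0, 0, 0.4, 1.64, -4.07, 0.2, 0, 0, 0, 0.4, 1.64, -4.07, 0.2, 0, 0, 0, 0.4, 1.64, -4.07, 0.2, 0, 0, 0, 0.4, 1.64, -4.07, 0.2, 0, 0, 0, 0.4, 1.64, -4.07, 0.2, 0, 0, 0, 0.4, 1.64, -4.07, 0.2, 0, 0, 0, 0.4, 1.64, -4.07, 0.2, 0, 0, 0, 0.4, 1.64, -4.07, 0.2, 0, 0, 0, 0.4, 1.64, -4.07, 0.2, 0, 0, 0, 0.4, 0, 0, 0, 0, 0, 0], grip_force=30)

```text
t: 2.1
eef_pos: [0.5273, 0.0715, 0.2075]
tool_rot: [-3.14, 0.001, -0.076]
force: [-1.2, 0.2, -0.4]
gripper_width: 0.604
grip_force: 0.0
```

Emit:
apply_moves(increments=[0.4, 0, 0.1, 1.5, 0, 0, 0, 0.4, 0, 0.1, 1.5, 0, 0, 0, 0.4, 0, 0.1, 1.5, 0, 0, 0, 0.4, 0, 0, 1.3, 0, 0, 0, 0.4, 0, 0, 0, 0, 0, 0])

```text
t: 2.6
eef_pos: [0.5244, 0.0633, 0.1474]
tool_rot: [3.141, 0.005, -0.082]
force: [-0.7, -0.8, -0.6]
gripper_width: 0.598
grip_force: 0.0
```

Run:
```python
from h import *
S=cam("scene"); save(S,"s2.png",(230,90,400,230),4.5); print(sense()["eef_pos"])
```

```text
[0.52524182 0.06348905 0.14902546]
```

View pics/s2.png

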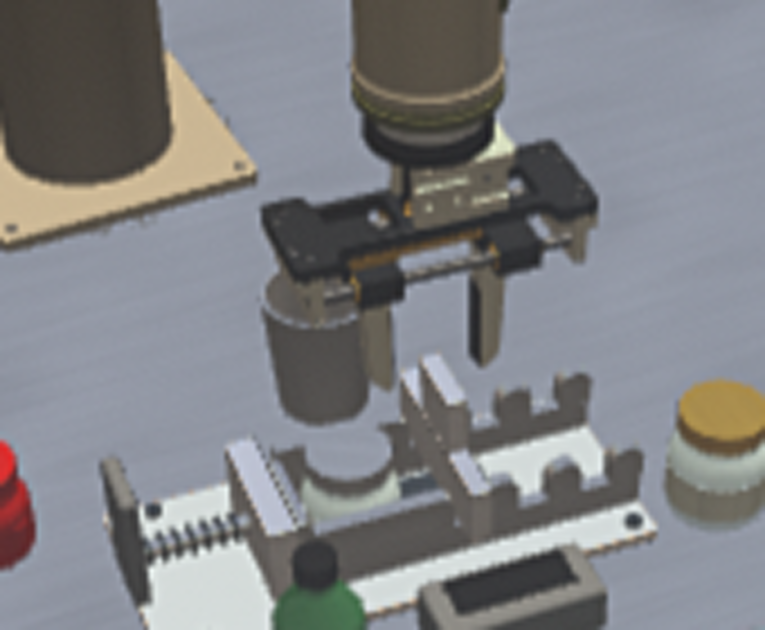

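The picture shows the fingers either side of the tab (pixels 380 and 487, tab at 443), about 5 mm too far towards the plunger. I'll correct that, go down and grip.

Emit:
apply_moves(increments=[0.4, 0, -0.25, 1.0, 0, 0, 0, 0.4, 0, -0.25, 1.0, 0, 0, 0, 0.4, 0, 0, 1.0, 0, 0, 0, 0.4, 0, 0, 1.0, 0, 0, 0, 0.4, 0, 0, 0, 0, 0, 0, 0.4, 0, 0, 0, 0, 0, 0])

```text
t: 3.25
eef_pos: [0.5265, 0.0692, 0.1102]
tool_rot: [3.141, 0.001, -0.08]
force: [-0.3, -0.4, 0.3]
gripper_width: 0.598
grip_force: 0.0
```

Emit:
apply_moves(increments=[1, 0, 0, 0, 0, 0, 0, 1, 0, 0, 0, 0, 0, 0, 1, 0, 0, 0, 0, 0, 0, 1, 0, 0, 0, 0, 0, 0, 1, 0, 0, 0, 0, 0, 0, 1, 0, 0, 0, 0, 0, 0, 1, 0, 0, 0, 0, 0, 0, 1, 0, 0, 0, 0, 0, 0], grip_force=30)

```text
t: 4.05
eef_pos: [0.5269, 0.0692, 0.1107]
tool_rot: [-3.142, -0.0, -0.08]
force: [0.3, 1.1, 1.1]
gripper_width: 0.149
grip_force: 30.0
```

Emit:
apply_moves(increments=[1, 0, 0, -0.5, 0, 0, 0, 1, 0, 0, -1, 0, 0, 0, 1, 0, 0, -1, 0, 0, 0, 1, 0, 0, -1, 0, 0, 0, 1, 0, 0, -0.5, 0, 0, 0, 1, 0, 0, 0, 0, 0, 0, 1, 0, 0, 0, 0, 0, 0])

```text
t: 4.75
eef_pos: [0.5268, 0.0691, 0.1507]
tool_rot: [-3.142, -0.0, -0.08]
force: [0.4, 0.2, -2.6]
gripper_width: 0.152
grip_force: 30.0
```

Run:
```python
from h import *
S=cam("scene");T=cam("top"); print(sense()["eef_pos"],sense()["force"])
yaw=-.08
A=np.array([[np.cos(yaw),np.sin(yaw)],[-np.sin(yaw),np.cos(yaw)]])
# rail post tops, in axes of the feeder turned by yaw, about tool position at grasp
o=np.array([.5269,.0692])
for n,d in(("top",T),("scene",S)):
    P=cloud(d).reshape(-1,3); C=d["img"].reshape(-1,3).astype(int)
    m=(abs(P[:,2]-.0585)<.004)&(P[:,0]>.46)&(P[:,0]<.61)&(P[:,1]>.06)&(P[:,1]<.22)
    k,l,st,ce=cv2.connectedComponentsWithStats(m.reshape(400,640).astype(np.uint8))
    for i in range(1,k):
        if st[i,4]>=8:
            q=P[(l==i).ravel()]; L=(q[:,:2]-o)@A.T*1000
            print(n,ce[i].round(),st[i,4],q.mean(0).round(4),"local min",L.min(0).round(1),"max",L.max(0).round(1))
    m=(abs(P[:,2]-.158)<.006)&(P[:,0]>.46)&(P[:,0]<.61)
    m=(abs(P[:,2]-.118)<.004)&(P[:,0]>.45)&(P[:,0]<.61)&(abs(P[:,1]-.07)<.03)
    L=(P[m][:,:2]-o)@A.T*1000
    if len(L): print(" bar top",len(L),L.min(0).round(1),L.max(0).round(1))
save(S,"s3.png",(260,110,400,230),5.5)
```

```text
[0.5264064  0.06914704 0.15004867] [ 0.19948211 -1.14191395 -3.09838697]
top [286. 203.] 8 [0.5679 0.1342 0.058 ] local min [31.9 62.9] max [40.9 73.6]
top [285. 226.] 9 [0.4895 0.136  0.0594] local min [-47.8  54.9] max [-39.7  68.7]
top [298. 227.] 14 [0.4847 0.0939 0.0576] local min [-50.   10.5] max [-39.7  30.6]
 bar top 37 [-64.9  -8.8] [-26.8   4.7]
scene [356. 172.] 12 [0.4975 0.1817 0.0573] local min [-46.2 103.6] max [-30.4 116.7]
scene [344. 176.] 10 [0.4948 0.1386 0.0567] local min [-42.3  60.4] max [-34.   73.8]
scene [382. 189.] 13 [0.5981 0.2123 0.0579] local min [ 40.  145.9] max [ 70.7 151. ]
scene [368. 189.] 17 [0.5791 0.1739 0.0563] local min [37.4 99. ] max [ 50.4 117.7]
scene [355. 193.] 21 [0.5767 0.1321 0.0573] local min [37.6 57.6] max [53.  74.4]
scene [341. 196.] 15 [0.5719 0.0898 0.0567] local min [36.6 17.5] max [52. 31.]
 bar top 64 [-47.6  -7.4] [69.8  7.3]
```

View pics/s3.png

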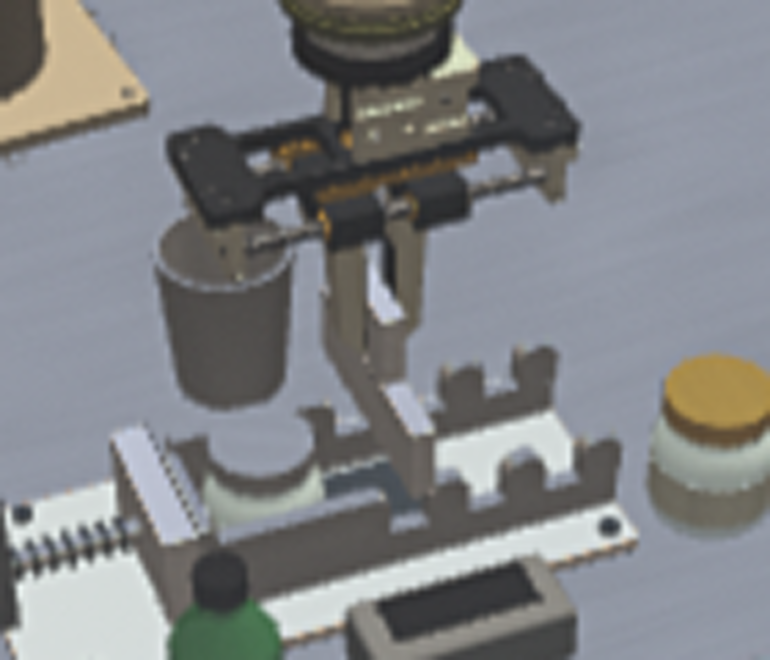

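The picture shows the bar lifted clear, with its end at (405,450) above the rails and the next notches at (490,500). The post positions put the notches 44 mm apart, with the bar centred on the first pair. Next I shift 44 mm and lower part way.

Emit:
apply_moves(increments=[1, 0, -0.6, 0, 0, 0, 0, 1, 0, -1, 0, 0, 0, 0, 1, 0, -1, 0, 0, 0, 0, 1, 0, -1, 0, 0, 0, 0, 1, 0, -0.8, 0, 0, 0, 0, 1, 0, 0, 0, 0, 0, 0, 1, 0, 0, 0, 0, 0, 0, 1, 0, 0, 0.7, 0, 0, 0, 1, 0, 0, 0.7, 0, 0, 0, 1, 0, 0, 0.6, 0, 0, 0, 1, 0, 0, 0.5, 0, 0, 0, 1, 0, 0, 0, 0, 0, 0])

```text
t: 6.05
eef_pos: [0.5295, 0.1128, 0.1243]
tool_rot: [3.141, 0.002, -0.08]
force: [-0.6, 0.1, -2.5]
gripper_width: 0.149
grip_force: 30.0
```

Emit:
apply_moves(increments=[1, 0, 0, 0.4, 0, 0, 0, 1, 0, 0, 0.4, 0, 0, 0, 1, 0, 0, 0.4, 0, 0, 0, 1, 0, 0, 0.3, 0, 0, 0, 1, 0, 0, 0, 0, 0, 0, 1, 0, 0, 0, 0, 0, 0])

```text
t: 6.65
eef_pos: [0.5305, 0.1131, 0.1108]
tool_rot: [-3.141, -0.0, -0.08]
force: [0.3, -0.1, -0.7]
gripper_width: 0.15
grip_force: 30.0
```

It is back at the original height and the floor is carrying the weight. I release and rise, then look.

Emit:
apply_moves(increments=[0.5, 0, 0, 0, 0, 0, 0, 0.5, 0, 0, 0, 0, 0, 0, 0.5, 0, 0, 0, 0, 0, 0, 0.5, 0, 0, 0, 0, 0, 0, 0.5, 0, 0, 0, 0, 0, 0, 0.5, 0, 0, -1, 0, 0, 0, 0.5, 0, 0, -2, 0, 0, 0, 0.5, 0, 0, -3, 0, 0, 0, 0.5, 0, 0, -3, 0, 0, 0, 0.5, 0, 0, -1, 0, 0, 0, 0.5, 0, 0, 0, 0, 0, 0])

```text
t: 7.75
eef_pos: [0.5317, 0.1132, 0.2131]
tool_rot: [-3.141, -0.004, -0.08]
force: [0.4, -0.2, -0.3]
gripper_width: 0.498
grip_force: 0.0
```

Run:
```python
from h import *
S=cam("scene"); print(sense()["eef_pos"])
yaw=-.08
A=np.array([[np.cos(yaw),np.sin(yaw)],[-np.sin(yaw),np.cos(yaw)]])
O=np.array([.5269,.0692])-A.T@[0,.022]; print("feeder origin",O)
for y in(-.196,-.126): print(y,O+A.T@[0,y])
P=cloud(S).reshape(-1,3)
F=np.c_[(P[:,:2]-O)@A.T,P[:,2]]*1000
def show(n,m):
    q=F[m]; print(n,len(q),np.percentile(q,[2,50,98],0).round(1).tolist())
near=(abs(F[:,0])<40)
show("tab",near&(F[:,1]>40)&(F[:,1]<95)&(F[:,2]>105)&(F[:,2]<125))
show("shoulder",(abs(F[:,0])<75)&(F[:,1]>40)&(F[:,1]<95)&(F[:,2]>70)&(F[:,2]<84))
show("paddle",near&(F[:,1]>-230)&(F[:,1]<-165)&(F[:,2]>40)&(F[:,2]<110))
save(S,"s4.png",(230,110,400,240),4.6)
```

```text
[0.53070265 0.11306322 0.21103498]
feeder origin [0.52514188 0.04727036]
-0.196 [ 0.5094786  -0.14810277]
-0.126 [ 0.51507263 -0.07832665]
tab 88 [[-16.8, 59.1, 105.5], [10.2, 63.7, 116.6], [30.6, 72.7, 120.6]]
shoulder 118 [[-57.3, 58.4, 70.4], [29.5, 62.7, 76.0], [69.2, 71.8, 81.8]]
paddle 180 [[-19.5, -194.9, 40.3], [15.2, -189.8, 77.6], [29.0, -167.2, 104.0]]
```

View pics/s4.png

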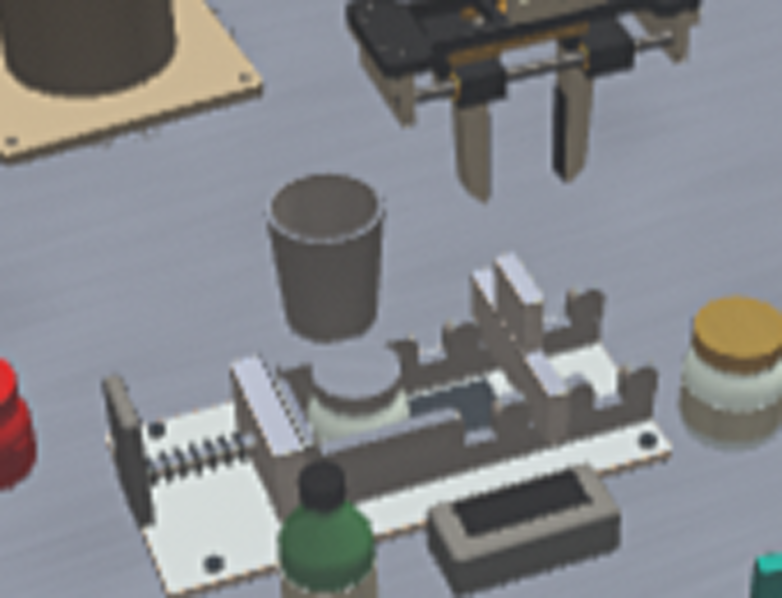

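The picture shows the bar fully down in the middle notches (545,400), with the jar upright at (355,390). Depth puts the bar at feeder y of about 58–73 mm and its tops at 78 and 120 mm. I'll close the fingers and go behind the paddle at (128,450).

Emit:
apply_moves(increments=[1, 0.02, 3.07, 0, 0, 0, 0, 1, 0.02, 3.07, 0, 0, 0, 0, 1, 0.02, 3.07, 0, 0, 0, 0, 1, 0.02, 3.07, 0, 0, 0, 0, 1, 0.02, 3.07, 0, 0, 0, 0, 1, 0.02, 3.07, 0, 0, 0, 0, 1, 0.02, 3.07, 0, 0, 0, 0, 1, 0.02, 3.07, 0, 0, 0, 0, 1, 0.02, 3.07, 0, 0, 0, 0, 1, 0.02, 3.07, 0, 0, 0, 0, 1, 0, 0, 0, 0, 0, 0, 1, 0, 0, 0, 0, 0, 0, 1, 0, 0, 2.5, 0, 0, 0, 1, 0, 0, 2.5, 0, 0, 0, 1, 0, 0, 2, 0, 0, 0, 1, 0, 0, 0, 0, 0, 0], grip_force=50)

```text
t: 9.4
eef_pos: [0.5053, -0.1905, 0.1363]
tool_rot: [-3.138, 0.007, -0.079]
force: [-0.8, -0.5, -1.0]
gripper_width: 0.003
grip_force: 0.0
```

Run:
```python
from h import *
S=cam("scene"); print(sense()["eef_pos"],sense()["gripper_width"])
save(S,"s5.png",(190,70,360,240),3.5)
```

```text
[ 0.50636302 -0.19123473  0.138449  ] 0.0030336966990684128
```

View pics/s5.png

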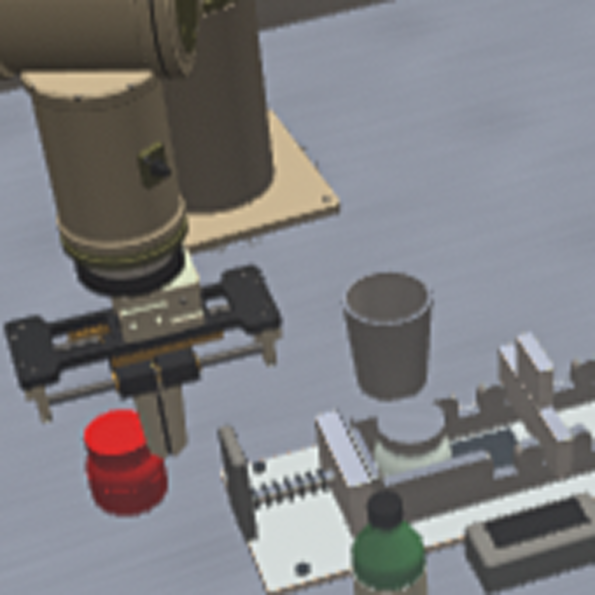

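The picture shows the closed fingers at (165,455) behind the paddle at (235,480), with the red jar clear on the far side. I'll check how low the gripper's end brackets hang and where the finger face is.

Run:
```python
from h import *
S=cam("scene"); e=sense()["eef_pos"]
yaw=-.08
A=np.array([[np.cos(yaw),np.sin(yaw)],[-np.sin(yaw),np.cos(yaw)]])
P=cloud(S).reshape(-1,3); O=np.array([.52514,.04727])
L=np.c_[(P[:,:2]-e[:2])@A.T,P[:,2]-e[2]]*1000
g=(abs(L[:,0])<60)&(L[:,2]>-30)&(L[:,2]<120)
for lo,hi in((-110,-75),(-75,-30),(-30,30),(30,75),(75,110)):
    m=g&(L[:,1]>lo)&(L[:,1]<hi); q=L[m]
    if len(q): print(lo,hi,len(q),"zmin",np.sort(q[:,2])[:6].round(0))
m=g&(abs(L[:,1])<40)&(L[:,2]<20)&(L[:,2]>-18); print("finger",np.percentile(L[m],[2,98],0).round(1))
F=np.c_[(P[:,:2]-O)@A.T,P[:,2]]*1000
for n,lo,hi in(("guide",-118,-88),("pusher",-88,-70)):
    m=(abs(F[:,0])<40)&(F[:,1]>lo)&(F[:,1]<hi)&(F[:,2]<130); print(n,np.percentile(F[m,2],[50,99]))
```

```text
-110 -75 196 zmin [60. 61. 61. 64. 64. 65.]
-75 -30 341 zmin [68. 69. 70. 70. 71. 71.]
-30 30 804 zmin [-27. -25. -24. -23. -23. -23.]
30 75 307 zmin [70. 70. 70. 71. 71. 71.]
75 110 206 zmin [60. 62. 62. 64. 64. 64.]
finger [[  5.1 -14.  -16.8]
 [ 13.4  16.3  19. ]]
guide [64.27717945 72.56267419]
pusher [54.71716672 67.47687323]
```

Emit:
apply_moves(increments=[1, 0, 0, 2, 0, 0, 0, 1, 0, 0, 2, 0, 0, 0, 1, 0, 0, 2, 0, 0, 0, 1, 0, 0, 1, 0, 0, 0, 1, 0, 0, 0, 0, 0, 0, 1, 0, -1, 0, 0, 0, 0, 1, 0, -0.6, 0, 0, 0, 0, 1, 0, -0.4, 0, 0, 0, 0, 1, 0, -0.4, 0, 0, 0, 0, 1, 0, -0.4, 0, 0, 0, 0, 1, 0, -0.4, 0, 0, 0, 0, 1, 0, -0.4, 0, 0, 0, 0, 1, 0, -0.4, 0, 0, 0, 0, 1, 0, 0, 0, 0, 0, 0])

```text
t: 10.9
eef_pos: [0.5112, -0.1537, 0.0711]
tool_rot: [3.14, -0.001, -0.08]
force: [-1.3, -4.5, 2.3]
gripper_width: 0.006
grip_force: 2.5
```

Emit:
apply_moves(increments=[1, 0, -0.4, 0, 0, 0, 0, 1, 0, -0.4, 0, 0, 0, 0, 1, 0, -0.4, 0, 0, 0, 0, 1, 0, -0.4, 0, 0, 0, 0, 1, 0, -0.4, 0, 0, 0, 0, 1, 0, -0.4, 0, 0, 0, 0, 1, 0, -0.4, 0, 0, 0, 0, 1, 0, -0.4, 0, 0, 0, 0, 1, 0, -0.4, 0, 0, 0, 0, 1, 0, -0.4, 0, 0, 0, 0, 1, 0, -0.4, 0, 0, 0, 0, 1, 0, -0.4, 0, 0, 0, 0, 1, 0, 0, 0, 0, 0, 0])

```text
t: 12.2
eef_pos: [0.5148, -0.1068, 0.0711]
tool_rot: [3.139, -0.0, -0.081]
force: [-3.0, -9.3, 2.5]
gripper_width: 0.004
grip_force: 4.8
```

Emit:
apply_moves(increments=[1, 0, -0.3, 0, 0, 0, 0, 1, 0, -0.3, 0, 0, 0, 0, 1, 0, -0.2, 0, 0, 0, 0, 1, 0, -0.2, 0, 0, 0, 0, 1, 0, 0, 0, 0, 0, 0])

```text
t: 12.7
eef_pos: [0.5155, -0.0973, 0.0711]
tool_rot: [3.139, -0.0, -0.081]
force: [-1.9, -10.2, 2.5]
gripper_width: 0.005
grip_force: 5.6
```

Emit:
apply_moves(increments=[1, 0, -0.15, 0, 0, 0, 0, 1, 0, -0.15, 0, 0, 0, 0, 1, 0, -0.15, 0, 0, 0, 0, 1, 0, 0, 0, 0, 0, 0])

```text
t: 13.1
eef_pos: [0.5157, -0.095, 0.0712]
tool_rot: [3.135, -0.0, -0.081]
force: [-5.5, -22.2, 0.9]
gripper_width: 0.007
grip_force: 11.2
```

Emit:
apply_moves(increments=[1, 0, -0.1, 0, 0, 0, 0, 1, 0, 0, 0, 0, 0, 0, 1, 0, 0, 0, 0, 0, 0])

```text
t: 13.4
eef_pos: [0.5157, -0.0949, 0.0712]
tool_rot: [3.134, -0.0, -0.082]
force: [-4.5, -26.5, 2.0]
gripper_width: 0.003
grip_force: 13.5
```

The plunger is against its stop: the force rises with no more travel. I'll back off smoothly, let it spring out, and rise clear.

Emit:
apply_moves(increments=[1, 0, 0.4, 0, 0, 0, 0, 1, 0, 0.6, 0, 0, 0, 0, 1, 0, 0.8, 0, 0, 0, 0, 1, 0, 0.8, 0, 0, 0, 0, 1, 0, 0.8, 0, 0, 0, 0, 1, 0, 0.8, 0, 0, 0, 0, 1, 0, 0.8, 0, 0, 0, 0, 1, 0, 0.8, 0, 0, 0, 0, 1, 0, 0.8, 0, 0, 0, 0, 1, 0, 0.8, 0, 0, 0, 0, 1, 0, 1, 0, 0, 0, 0, 1, 0, 1, 0, 0, 0, 0, 1, 0, 1, 0, 0, 0, 0, 1, 0, 0, 0, 0, 0, 0, 1, 0, 0, -3, 0, 0, 0, 1, 0, 0, -4, 0, 0, 0, 1, 0, 0, -4, 0, 0, 0, 1, 0, 0, -4, 0, 0, 0, 1, 0, 0, 0, 0, 0, 0])

```text
t: 15.3
eef_pos: [0.5108, -0.1948, 0.2279]
tool_rot: [3.138, -0.01, -0.08]
force: [0.7, -0.5, 0.7]
gripper_width: 0.009
grip_force: 0.0
```

Run:
```python
from h import *
S=cam("scene"); save(S,"s6.png",(180,90,420,260),3.3)
yaw=-.08
A=np.array([[np.cos(yaw),np.sin(yaw)],[-np.sin(yaw),np.cos(yaw)]])
P=cloud(S).reshape(-1,3); O=np.array([.52514,.04727])
F=np.c_[(P[:,:2]-O)@A.T,P[:,2]]*1000
near=abs(F[:,0])<40
for n,m in(("paddle",near&(F[:,1]>-230)&(F[:,1]<-165)&(F[:,2]>40)&(F[:,2]<110)),("jar top",near&(F[:,1]>-30)&(F[:,1]<57)&(F[:,2]>74)&(F[:,2]<86)),("tab",near&(F[:,1]>57)&(F[:,1]<95)&(F[:,2]>105)&(F[:,2]<125))):
    print(n,m.sum(),np.percentile(F[m],[2,50,98],0).round(1).tolist())
```

```text
paddle 177 [[-17.6, -194.9, 41.1], [17.2, -190.0, 78.5], [28.8, -168.0, 104.5]]
jar top 207 [[-20.6, -3.1, 74.9], [6.7, 21.8, 77.9], [32.9, 46.6, 81.8]]
tab 86 [[-18.4, 58.9, 105.7], [8.9, 64.4, 116.6], [31.2, 73.2, 121.0]]
```

View pics/s6.png

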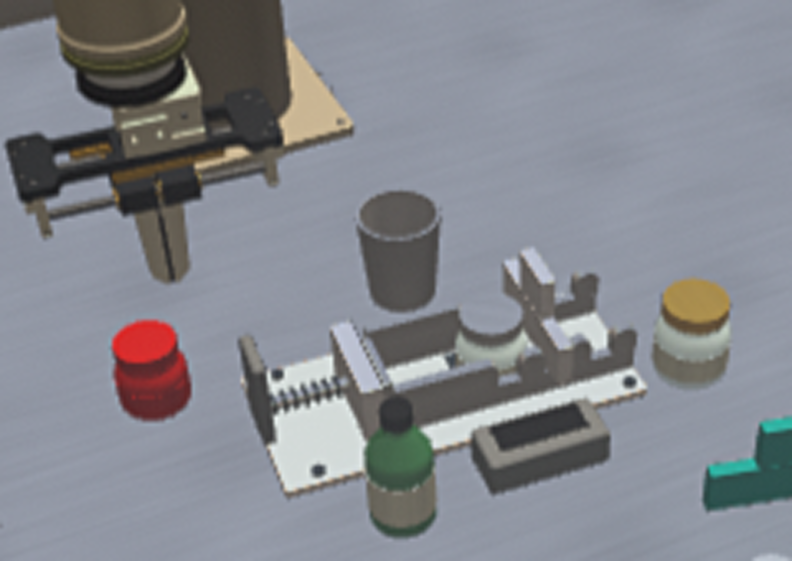

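The picture shows the jar upright on the weigh plate (490,335) at feeder y of about 22 mm. The bar is in the middle notches (545,300), the paddle is fully back out (258,390), and the other ware has not moved.

```bash
python3 -c "
from plant import hand_in
print(hand_in())"
```

```text
the job is handed in; nothing more can be done
None
```

The job is done and handed in at about 15 s: the stop bar sits fully down in the middle notches, the plunger was pushed to its stop and sprang fully back out, and the jar stands upright on the weigh plate at feeder y ≈ 22 mm, with the other ware left where it stood.

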